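Put the physics lesson's pieces back on their outline boards

TASK

The lesson is over: put the metal cup, the brass weight, the steel block and the flat battery back, each standing upright in the middle of the wooden board whose dark inlay has the shape and size of its foot, with the block and the battery turned to line up with their inlays. Set each piece down rather than dropping it, and do not knock over the small glass beaker.

Things in the scene. Friction and masses are not known exactly. Their poses are not given: they have to be found in the camera images.
- cup: Open round aluminium calorimeter cup, straight sides, 60 mm outside diameter, 75 mm tall, wall 3 mm, standing mouth up on the table. Loose, about 0.14 kg. Origin: centre of the underside; z up.
- weight: Solid brass weight: an upright cylinder of 36 mm diameter and 45 mm height with a small knob (20 mm wide) on a neck, 64 mm tall in all. Loose, about 0.4 kg. Origin: centre of the underside; z up.
- block: Steel specimen block, 48 x 48 mm and 50 mm tall, with two dark thermometer holes marked in its top. Loose, about 0.35 kg. Origin: centre of the underside; z up, x and y along its edges (any quarter turn is as good).
- battery: Flat battery standing upright: grey case with a black rim and two brass strips on top, 62 mm long (its x), 22 mm thick (its y), 65 mm tall. Loose, about 0.18 kg. Origin: centre of the underside; z up (a half turn is as good).
- beaker: Small glass beaker, not part of the job, standing empty on the table: 44 mm rim diameter, 55 mm tall. Loose, about 0.06 kg. Origin: centre of the underside; z up. Leave it standing.
- board_large_round: Fixed square wooden storage board, 90 x 90 mm, 12 mm thick, lying on the table, with a flush dark rubber inlay in the middle: a disc of 60 mm diameter. Origin: centre of the underside, straight below the inlay's centre; z up (the top face is at 12 mm); x and y along the board's edges.
- board_small_round: Fixed square wooden storage board, 90 x 90 mm, 12 mm thick, lying on the table, with a flush dark rubber inlay in the middle: a disc of 36 mm diameter. Origin: centre of the underside, straight below the inlay's centre; z up (the top face is at 12 mm); x and y along the board's edges.
- board_square: Fixed square wooden storage board, 90 x 90 mm, 12 mm thick, lying on the table, with a flush dark rubber inlay in the middle: a square, 48 x 48 mm, its edges along the board's. Origin: centre of the underside, straight below the inlay's centre; z up (the top face is at 12 mm); x and y along the board's edges.
- board_oblong: Fixed square wooden storage board, 90 x 90 mm, 12 mm thick, lying on the table, with a flush dark rubber inlay in the middle: an oblong, 62 mm along the board's x and 22 mm along its y. Origin: centre of the underside, straight below the inlay's centre; z up (the top face is at 12 mm); x and y along the board's edges.
Not all that is in view belongs to the job. What is shaped like the board_large_round but purple is not meant. What is shaped like the beaker but green is not meant.

How it is judged:
By the outcome, as a careful person would: the job done as asked, in the order asked, and still so for the second after the job is handed in, with the robot touching nothing.
It also fails if it takes over 112 s, if anything falls off the work surface, if the arm or the gripper's body presses on something with over 40 N, if the wrist force passes 120 N, or if a joint passes its speed limit or range.

ROBOT

A 7-joint arm with a two-finger parallel gripper is mounted at the origin on the work surface. World frame = base frame: x ahead of the robot, y to its left, z up, the work surface at z = 0. Lengths are in m, angles in rad, forces in N, time in s.
With the tool pointing down it reaches from about 0.425 to 0.825 m from the base axis. Payload 3.6 kg.
Tool frame: the origin (TCP) lies midway between the tips of the shut fingers; the grasp point (between the pads) lies 19 mm behind it; z points along the fingers, y is the line along which they close (so a half turn about z gives the same grasp; the last joint's range is limited). The gripper opens to 93 mm and grips with 3 to 60 N. Pads are 15 mm wide; open, the fingers measure 128 mm over their backs; the gripper's body (75 mm by 188 mm) begins 65 mm behind the grasp point.
Start: joints at [-1.319, 0.615, -0.013, 1.423, 0.008, 1.103, -0.04], TCP at [0.179, 0.625, 0.219] pointing down, gripper open.
Joint ranges: [-3.12, 3.12], [-0.3, 2.06], [-1.34, 1.32], [0.26, 2.42], [-1.36, 4.5], [0.01, 1.98], [-2.84, 2.84]. Speed limits (rad/s): [2.79, 2.79, 3.14, 3.14, 3.14, 3.14, 3.14].

INTERFACE

Orientations are given as a rotation vector (axis times angle).
In Python, from workcell import robot gives the robot as it stands. The module is installed in compiled form; this text tells all that it offers. Calls block until the motion is done:
- robot.move_pose(position, orientation): joint-space move of the TCP to a pose.
- robot.servo_line(position, orientation=None, v=0.15, until_force=None): straight line of the TCP; orientation=None keeps the orientation; v is the mean speed in m/s. With until_force (N) it stops when the force on the tool has changed by that much, and returns True; else False.
- robot.movej(angles): joint-space move.
- robot.gripper_to(opening, strength=None): finger opening in m; strength is the grip in N (None keeps the last); returns when the fingers have stopped.
- robot.dwell(seconds).
- robot.inverse_kinematics(position, orientation): joint angles nearest the present ones, or None.
- robot.read_camera(name): name is "side" or "top" or "wrist"; returns (picture, depth): 480x640x3 uint8, red, green, blue; 480x640 float32, m along the optical axis (not along the pixel's ray), 0 where there is no reading.
- robot.calibration(name): a dict with "fovy" (degrees; the focal length in pixels is half the picture's height over the tangent of half this angle, whatever the lens; pixels are square), "cx", "cy" (the principal point, pixels), "eye" and "attitude" of the camera in the world; the wrist camera has in their place "mount" (4x4, takes a point from camera to tool coordinates, whose origin is the TCP and whose axes are the flange's). Camera axes: x right, y down, z forward; pixel columns grow to the right and rows downward; lengths in m; the calibration is good to about 2 mm. A picture is of the moment at which its call begins: read the wrist's pose just before it. calibration takes no time and is no camera call.
A pose or a line that the arm cannot do raises robot.Unreachable and nothing moves.
- robot.hand_in(): hands the job in; it is judged then, once.
Trained networks look in the newest picture that a camera, given by its name, has taken for a name from the list of things; names that differ only in an ending like _2 or _b are one class to them, and where a whole thing is asked for, a point or a joint stands for the part that bears it (a point fixed in the world has none). Each returns a list of dicts, best first, with "score" (0 to 1); they miss things now and then, are a little off and sometimes report something else, mostly with a low value. They report only what shows in the picture. A call takes as long as a camera call. They do not tell look-alikes from the thing itself.
- robot.boxes_of(camera, label): "position" ([x, y, z] in m, in world coordinates, good to about 4 mm: the middle of the surface that is visible of it).
- robot.masks_of(camera, label): "pixels" (480x640 bool, what is visible of it).
Readings, each from a call of its own:
- robot.read_time_s(): time.
- robot.read_q(): joint angles.
- robot.read_joint_vel(): joint speeds.
- robot.read_effort(): joint torques, N m.
- robot.read_eef_pos(): TCP position.
- robot.read_ee_rot(): TCP orientation.
- robot.read_wrist_force(): force on the tool from outside, world axes, zero at the start.
- robot.read_ft_torque(): the same for the moment, N m.
- robot.read_opening(): finger opening in m.
- robot.read_finger_force(): force on a finger pad.
Only numpy, scipy, OpenCV 4.12 (cv2) and the standard library are available. Lean on these libraries where they do the work, as an engineer would, in place of code of your own. Each camera call takes 0.05 s, during which the arm holds its last target. There are 200 camera calls.

## Working session

There is one attempt and no reset: what is moved stays moved. The work goes in short steps, each a Python script; the robot and the scene stay as the last script left them, time stands still between calls to the robot, and variables do not carry over. Pictures are saved under pics/ and viewed, at most 14 in all, crops included, and the job is handed in when it is done.

```bash
mkdir -p pics; cat > h.py <<'E'
import numpy as np, cv2
from scipy.spatial.transform import Rotation as R
from workcell import robot
def K(name):
    c=robot.calibration(name); f=240/np.tan(np.radians(c['fovy'])/2); return f,c['cx'],c['cy'],c
def att(c):
    a=np.array(c['attitude'],float)
    return a if a.shape==(3,3) else R.from_rotvec(a).as_matrix() if a.size==3 else R.from_quat(a).as_matrix()
def save(n,im): cv2.imwrite('pics/'+n,cv2.cvtColor(im,cv2.COLOR_RGB2BGR))
def pose(name):
    f,cx,cy,c=K(name)
    if name=='wrist':
        T=np.eye(4);T[:3,3]=robot.read_eef_pos();T[:3,:3]=R.from_rotvec(robot.read_ee_rot()).as_matrix()
        T=T@np.array(c['mount']);return T
    T=np.eye(4);T[:3,:3]=att(c);T[:3,3]=c['eye'];return T
def cloud(name,d,T):
    f,cx,cy,c=K(name); v,u=np.mgrid[:480,:640]
    P=np.stack([(u-cx)/f*d,(v-cy)/f*d,d],-1); return P@T[:3,:3].T+T[:3,3]
E
python3 - <<'E'
from h import *
for n in('side','top','wrist'):print(n,robot.calibration(n))
print(robot.read_eef_pos(),robot.read_ee_rot(),robot.read_time_s())
for n in('side','top'):
    im,d=robot.read_camera(n);save(n+'0.png',im);np.savez('pics/%s0.npz'%n,im=im,d=d)
    for l in ['cup','weight','block','battery','beaker','board_large_round','board_small_round','board_square','board_oblong']:
        print(n,l,[(np.round(b['position'],3).tolist(),round(b['score'],2)) for b in robot.boxes_of(n,l)])
E
```

```text
side {'fovy': 51.617643882185995, 'cx': 328.41993491662964, 'cy': 241.3053719071355, 'eye': array([-7.85918584e-05, -4.78403115e-01,  7.39617763e-01]), 'attitude': array([-2.16251822,  0.95109183, -0.40309229])}
top {'fovy': 51.99240217452802, 'cx': 325.9168555216442, 'cy': 240.93874511224166, 'eye': array([ 0.28111734, -0.01393067,  1.08605506]), 'attitude': array([-2.17097287,  2.04456923, -0.21776979])}
wrist {'fovy': 65.34911232458144, 'cx': 323.93127753871494, 'cy': 239.1585185828312, 'mount': array([[ 7.50140191e-04, -9.63522612e-01, -2.67625884e-01,
         7.35672094e-02],
       [ 9.99999702e-01,  7.71192700e-04,  2.64487258e-05,
        -2.01050360e-04],
       [ 1.80907183e-04, -2.67625824e-01,  9.63522904e-01,
        -1.66108371e-01],
       [ 0.00000000e+00,  0.00000000e+00,  0.00000000e+00,
         1.00000000e+00]])}
[0.17866956 0.62416205 0.21749299] [-0.43632825 -3.11086472  0.00389163] 0.0
side cup [([0.67, -0.029, 0.047], 0.83)]
side weight [([0.531, -0.437, 0.044], 0.58)]
side block [([0.389, 0.27, 0.039], 0.65)]
side battery [([0.42, -0.293, 0.053], 0.56), ([0.
[... 245 characters left out ...]
.501, -0.085, 0.014], 0.77)]
side board_square [([0.632, 0.231, 0.013], 0.66)]
side board_oblong [([0.519, 0.4, 0.013], 0.65)]
top cup [([0.694, -0.011, 0.038], 0.96), ([0.491, 0.118, 0.011], 0.37)]
top weight [([0.543, -0.426, 0.043], 0.55)]
top block [([0.398, 0.274, 0.057], 0.86)]
top battery [([0.429, -0.284, 0.064], 0.8), ([0.544, -0.428, 0.042], 0.7)]
top beaker [([0.664, -0.141, 0.032], 0.8), ([0.652, -0.227, 0.033], 0.62)]
top board_large_round [([0.491, 0.118, 0.009], 0.9), ([0.349, 0.133, 0.009], 0.75)]
top board_small_round [([0.508, -0.084, 0.011], 0.65), ([0.396, 0.277, 0.054], 0.4)]
top board_square [([0.64, 0.242, 0.014], 0.71)]
top board_oblong [([0.527, 0.406, 0.009], 0.57)]
```

View pics/top0.png

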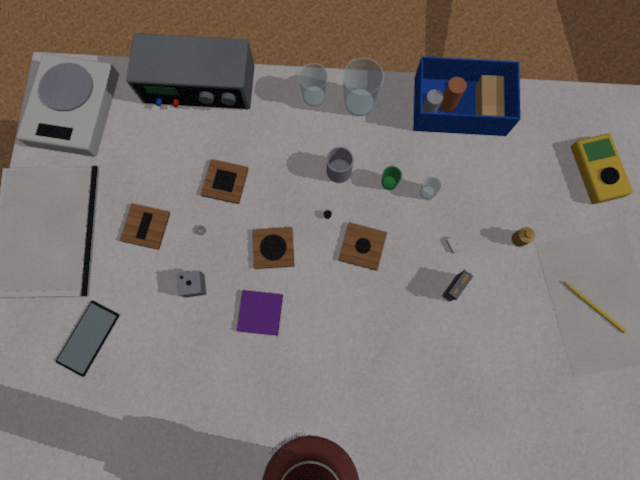

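View pics/side0.png

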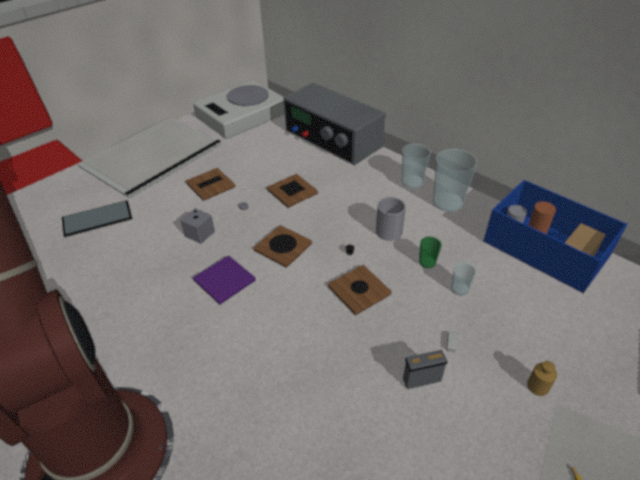

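The top view shows the cup at (340,165), weight (524,236), block (190,283) and battery (458,285). The boards are large round (273,247), small round (363,246), square (225,181) and oblong (145,226). The clear beaker is at (430,188), with the green look-alike at (391,178) and the purple board at (260,312). The side view agrees with this. Next is a wrist tour.

```bash
cat >> h.py <<'E'
def down(yaw): return (R.from_euler('z',yaw)*R.from_euler('x',np.pi)).as_rotvec()
def look(tag,x,y,z,yaw,labels=()):
    robot.move_pose([x,y,z],down(yaw)); T=pose('wrist'); im,d=robot.read_camera('wrist')
    ms={}
    for l in labels:
        for i,m in enumerate(robot.masks_of('wrist',l)): ms[f'{l}|{i}|{m["score"]:.2f}']=m['pixels']
    np.savez_compressed(f'pics/{tag}.npz',im=im,d=d,T=T,**{'m_'+k:v for k,v in ms.items()})
    return im,d,T,ms
E
python3 - <<'E'
from h import *
R0=R.from_rotvec(robot.read_ee_rot()).as_matrix(); print(np.round(R0,3)); print(R.from_rotvec(robot.read_ee_rot()).as_matrix()[:2,0])
L={'oblong':(.523,.403,'board_oblong'),'square':(.636,.237,'board_square'),'block':(.394,.272,'block'),'large':(.49,.114,'board_large_round'),
'small':(.505,-.085,'board_small_round'),'cup':(.685,-.018,'cup'),'beaker':(.66,-.14,'beaker'),'weight':(.54,-.43,'weight'),'battery':(.426,-.287,'battery')}
for k,(x,y,l) in L.items():
    a=np.arctan2(y,x)
    for yaw in (a,a+np.pi,):
        q=robot.inverse_kinematics([x,y,.22],down(yaw)); print(k,yaw,None if q is None else np.round(q,2))
E
```

```text
[[-0.961  0.275 -0.   ]
 [ 0.275  0.961 -0.   ]
 [ 0.    -0.    -1.   ]]
[-0.96139699  0.2751651 ]
oblong 0.6565267277216185 [-0.99  0.68  0.57  1.4  -0.38  1.17 -1.29]
oblong 3.7981193813114116 [-0.56  0.64 -0.23  1.38  0.15  1.14  1.41]
square 0.35670135092729494 [-0.72  0.73  0.66  1.34 -0.45  1.22 -1.25]
square 3.498294004517088 [-0.33  0.66 -0.11  1.32  0.07  1.16  1.48]
block 0.604223660410364 [-1.09  0.4   0.61  1.91 -0.28  0.92 -1.3 ]
block 3.745816314000157 [-0.51  0.36 -0.19  1.9   0.08  0.9   1.44]
large 0.2285866888188589 [-0.77  0.46  0.73  1.85 -0.37  0.96 -1.22]
large 3.370179342408652 [-0.29  0.39  0.02  1.84 -0.01  0.92  1.54]
small -0.1667538124727012 [-0.57  0.63  1.15  1.84 -0.65  1.11 -0.92]
small 2.974838841117092 [-0.13  0.42  0.36  1.82 -0.18  0.93  1.71]
cup -0.026271326589550385 [-0.4   0.79  0.83  1.32 -0.58  1.27 -1.16]
cup 3.1153213270002427 [-0.07  0.68  0.13  1.31 -0.09  1.16  1.61]
beaker -0.20902294280626463 [-0.25  0.79  0.89  1.36 -0.62  1.28 -1.12]
beaker 2.9325697107835285 [ 0.01  0.67  0.31  1.35 -0.21  1.16  1.71]
weight -0.6724785026448457 [ 0.15  0.91  1.13  1.31 -0.81  1.41 -1.  ]
weight 2.4691141509449475 [ 0.22  0.83  0.92  1.3  -0.65  1.32  2.03]
battery -0.5928621765246409 [-0.14  0.63  1.14  1.83 -0.64  1.11 -0.93]
battery 2.548730477065152 [-0.13  0.62  1.11  1.83 -0.62  1.09  2.19]
```

```bash
python3 - <<'E'
from h import *
L={'oblong':(.523,.403,['board_oblong']),'square':(.636,.237,['board_square']),'block':(.394,.272,['block']),'large':(.49,.114,['board_large_round']),
'small':(.505,-.085,['board_small_round']),'cup':(.685,-.018,['cup']),'weight':(.54,-.43,['weight']),'battery':(.426,-.287,['battery'])}
tiles=[]
for k,(x,y,l) in L.items():
    a=np.arctan2(y,x)
    im,d,T,ms=look('w_'+k,x,y,.22,a+np.pi/2,l)
    P=cloud('wrist',d,T); im=im.copy()
    for n,m in ms.items():
        p=P[m&(d>0)]; print(k,n,m.sum(),'med',np.round(np.median(p,0),3),'z95',np.round(np.percentile(p[:,2],[5,50,95,99]),4),round(robot.read_time_s(),1))
        c,_=cv2.findContours(m.astype(np.uint8),0,2); cv2.drawContours(im,c,-1,(255,0,0),1)
    if k=='oblong': # opposite yaw for bias
        look('w_oblong2',x,y,.22,a-np.pi/2,l)
    tiles.append(cv2.resize(im,(266,200)))
print(robot.read_time_s())
tiles.append(tiles[0]*0)
save('tour.png',np.vstack([np.hstack(tiles[i:i+3]) for i in (0,3,6)]))
E
```

```text
oblong board_oblong|0|0.96 7835 med [0.522 0.411 0.012] z95 [0.0106 0.0122 0.0135 0.014 ] 2.6
oblong board_oblong|1|0.62 503 med [0.532 0.109 0.012] z95 [0.0106 0.0121 0.0134 0.0137] 2.6
square board_square|0|0.72 7599 med [0.64  0.243 0.012] z95 [0.0109 0.0122 0.0136 0.014 ] 3.9
block block|0|0.89 2993 med [0.397 0.286 0.05 ] z95 [0.0233 0.05   0.0513 0.0518] 5.0
large board_large_round|0|0.67 7956 med [0.491 0.118 0.012] z95 [0.0103 0.0122 0.0136 0.0141] 5.8
large board_large_round|1|0.60 8468 med [0.347 0.135 0.012] z95 [0.0108 0.0122 0.0136 0.0141] 5.8
small board_small_round|0|0.60 7757 med [ 0.508 -0.081  0.012] z95 [0.0107 0.0122 0.0135 0.014 ] 6.7
small board_small_round|1|0.36 83 med [ 0.658 -0.212  0.053] z95 [0.0005 0.0535 0.2663 0.2691] 6.7
weight weight|0|0.80 1372 med [ 0.549 -0.432  0.046] z95 [0.0055 0.0463 0.0637 0.0645] 9.3
battery battery|0|0.91 2463 med [ 0.429 -0.285  0.065] z95 [0.0095 0.0646 0.0664 0.0671] 10.2
battery battery|1|0.61 2639 med [ 0.485 -0.116  0.012] z95 [0.0064 0.0119 0.0134 0.014 ] 10.2
10.1917
```

View pics/tour.png

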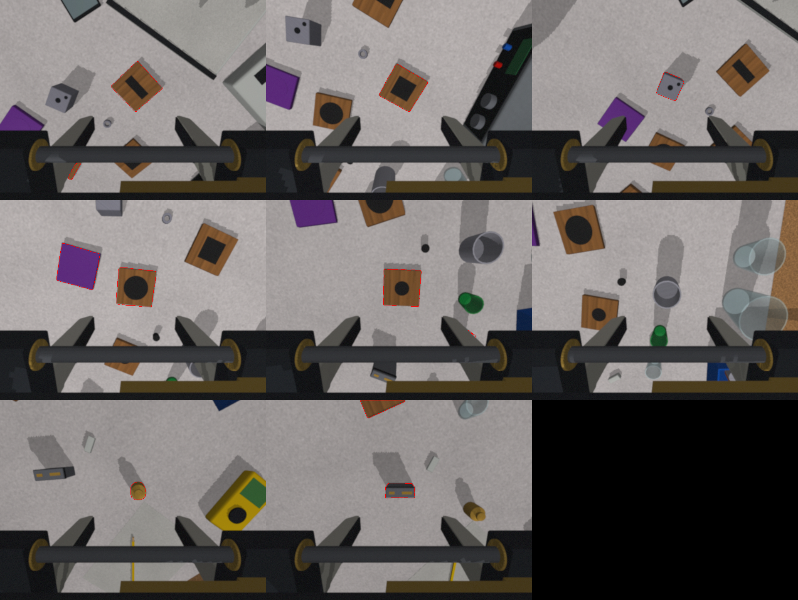

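The tour shows the targets clearly: masks sit on the right boards and pieces, but the cup got no mask. Depth noise is about 1 mm, so I'll fit each thing in every view where it appears.

```bash
cat > fit.py <<'E'
from h import *
import glob
# name: approx x,y,zlo,zhi,radius, dark-only
Q={'cup':(.685,-.015,.068,.082,.05),'weight':(.547,-.430,.040,.050,.04),'knob':(.547,-.430,.055,.070,.03),'block':(.397,.280,.045,.055,.05),'battery':(.429,-.285,.060,.070,.05),
'beaker':(.66,-.225,.048,.062,.04),'supply':(.80,.25,.05,.2,.2),
'oblong':(.522,.408,.006,.018,.075),'square':(.64,.242,.006,.018,.075),'large':(.491,.117,.006,.018,.075),'small':(.508,-.082,.006,.018,.075)}
def fit(tag,im,d,T,names=None):
    P=cloud('wrist',d,T); V=im.astype(int); out={}
    for k in names or Q:
        x,y,a,b,r=Q[k]
        m=(d>0)&(np.hypot(P[...,0]-x,P[...,1]-y)<r)&(P[...,2]>a)&(P[...,2]<b)
        if k in('oblong','square','large','small'):
            # board pixels and the dark inlay in it
            m1=m&(V.max(-1)<60); nb=m.sum(); 
            (bc,bs,ba)=cv2.minAreaRect(P[m][:,:2].astype(np.float32)) if nb>500 else ((0,0),(0,0),0)
            m=m1
        else: bc=bs=(0,0);ba=0
        m=cv2.morphologyEx(m.astype(np.uint8),cv2.MORPH_OPEN,np.ones((2,2)))>0
        if m.sum()<60: continue
        v,u=np.nonzero(m)
        if u.min()<3 or u.max()>636 or v.max()>318: continue
        p=P[m]; z=np.median(p[:,2])
        c,s,an=cv2.minAreaRect((p[:,:2]*1000).astype(np.float32))
        cc,cr=cv2.minEnclosingCircle((p[:,:2]*1000).astype(np.float32))
        print(f'{tag:10s}{k:8s} n{m.sum():5d} z{z:.4f} med{np.round(p[:,:2].mean(0)*1000,1)} rect{np.round(c,1)} {np.round(s,1)} {an:.1f} circ{np.round(cc,1)} {cr:.1f}', 'board',np.round(np.array(bc)*1000,1),np.round(np.array(bs)*1000,1),round(ba,1))
if __name__=='__main__':
    for f in sorted(glob.glob('pics/w_*.npz')):
        z=np.load(f); fit(f[7:-4],z['im'],z['d'],z['T'])
E
python3 fit.py
```

```text
battery   weight   n  712 z0.0463 med[ 544.8 -430.7] rect[ 509.8 -355. ] [ 39.2 268.8] 23.2 circ[ 512.3 -353.9] 134.8 board [0 0] [0 0] 0
battery   knob     n  392 z0.0626 med[ 547.2 -437.9] rect[ 512.9 -359.1] [ 22.7 279.1] 22.5 circ[ 516.9 -357.5] 139.7 board [0 0] [0 0] 0
battery   battery  n 1783 z0.0651 med[ 427.6 -288.7] rect[ 441.  -269.6] [103.3  73.9] 56.0 circ[ 437.1 -274.8] 58.2 board [0 0] [0 0] 0
battery   beaker   n  661 z0.0542 med[ 643.4 -235.8] rect[ 584.1 -222.2] [ 38.6 227.1] 82.4 circ[ 582.8 -232. ] 113.9 board [0 0] [0 0] 0
block     block    n 2695 z0.0501 med[398.6 283.5] rect[398.6 295.1] [ 60.1 101.5] 19.3 circ[394.8 294.1] 56.8 board [0 0] [0 0] 0
block     oblong   n 1272 z0.0125 med[524.  408.9] rect[450.7 386.3] [217.4  43.9] 17.2 circ[454.9 372.7] 109.0 board [523.9 408.7] [90.3 91. ] 80.8
cup       cup      n  909 z0.0745 med[685.2 -25.3] rect[686.2 -10.7] [ 64.1 131.8] 6.4 circ[684.7 -10.6] 66.3 board [0 0] [0 0] 0
cup       supply   n 1522 z0.0787 med[862.9  70.7] rect[1085.    81.2] [798.1  30.7] 3.8 circ[1084.4   89.4] 399.1 board [0 0] [0 0] 0
cup 
[... 1981 characters left out ...]
uare    square   n 1998 z0.0125 med[642.2 240.9] rect[640.9 261.9] [54.8 98.3] 4.9 circ[635.3 262. ] 53.2 board [641.1 240.1] [90.4 90.2] 80.8
square    large    n 2188 z0.0125 med[493.7 116.1] rect[534.7 204.1] [252.6  57. ] 65.0 circ[544.9 199.3] 126.9 board [492.4 115.9] [90.3 90.7] 7.3
weight    weight   n  730 z0.0461 med[ 548.4 -434.7] rect[ 554.4 -415.1] [106.7  35. ] 71.1 circ[ 561.3 -417.5] 54.3 board [0 0] [0 0] 0
weight    knob     n  383 z0.0627 med[ 547.1 -436.3] rect[ 566.4 -411.3] [91.8 19.5] 52.9 circ[ 564.7 -410. ] 46.2 board [0 0] [0 0] 0
weight    battery  n 1994 z0.0650 med[ 428.4 -289.7] rect[ 471.6 -318.7] [ 30.8 253.2] 59.2 circ[ 473.1 -316.3] 127.2 board [0 0] [0 0] 0
```

```bash
sed -i 's/m=cv2.morphologyEx.*$/m=m\&(cv2.morphologyEx(m.astype(np.uint8),cv2.MORPH_OPEN,np.ones((3,3)))>0)/; s/.supply.:(.*.2),$/"supply":(.80,.25,.05,.2,.2),/' fit.py
sed -i "s/,.supply.:(.80,.25,.05,.2,.2)//" fit.py; python3 fit.py | sed 's/board \[0 0.*//' | cut -c1-150
python3 - <<'E'
from h import *
for t in('square','cup','large'):
    z=np.load(f'pics/w_{t}.npz');P=cloud('wrist',z['d'],z['T']);ok=(z['d']>0)&(P[...,2]>.02)&(P[...,2]<.2)&(np.hypot(P[...,0]-.641,P[...,1]-.24)<.2)
    m=ok&(np.arange(480)[:,None]<315);p=P[m];dd=np.hypot(p[:,0]-.641,p[:,1]-.24);i=np.argsort(dd)[::max(1,len(dd)//6)];print(t,np.round(np.c_[p[i],dd[i]],3).tolist(),p[:,2].max())
E
```

```text
battery   weight   n  706 z0.0462 med[ 544.5 -429.2] rect[ 545.5 -431.9] [35.3 29.8] 15.5 circ[ 546.5 -434.7] 17.9 
battery   knob     n  392 z0.0626 med[ 546.  -433.9] rect[ 546.5 -435.1] [19.4 19.6] 67.4 circ[ 546.5 -435.6] 10.5 
battery   battery  n 1764 z0.0651 med[ 427.4 -287.1] rect[ 427.2 -287.6] [22.9 62.8] 56.0 circ[ 427.2 -288.1] 33.1 
battery   beaker   n  642 z0.0544 med[ 639.2 -234.6] rect[ 639.6 -233. ] [28.  44.2] 57.0 circ[ 643.7 -226.7] 22.2 
block     block    n 2693 z0.0501 med[397.1 283.8] rect[397.8 283. ] [48.1 48.3] 12.0 circ[397.5 283.4] 32.6 
block     oblong   n 1255 z0.0125 med[523.4 409.4] rect[524.2 409.3] [21.2 61.1] 80.7 circ[524.4 409.8] 31.3 board [523.9 408.7] [90.3 91. ] 80.8
cup       cup      n  901 z0.0747 med[684.3 -21.7] rect[684.3 -20.7] [59.1 58.6] 89.9 circ[684.3 -20.8] 29.9 
cup       large    n 3378 z0.0125 med[492.4 116.5] rect[492.5 115.9] [57.8 58.2] 51.1 circ[492.2 115.8] 29.8 board [492.2 115.7] [90.9 90.2] 7.3
cup       small    n  740 z0.0125 med[508.5 -83.3] rect[508.9 -83.6] [33.5 33. ] 46.1 circ[508.6 -83.2] 17.3 board [508.  -83
[... 1981 characters left out ...]
8 -435.5] 17.8 
weight    knob     n  379 z0.0627 med[ 546.9 -435.1] rect[ 546.6 -435.4] [19.  18.8] 50.6 circ[ 546.8 -435.7] 9.9 
weight    battery  n 1985 z0.0650 med[ 428.8 -288.7] rect[ 427.5 -288.2] [23.1 63.2] 56.1 circ[ 427. -288.] 32.9 
square [[0.809, 0.239, 0.064, 0.168], [0.811, 0.293, 0.059, 0.178], [0.825, 0.238, 0.095, 0.184], [0.824, 0.266, 0.08, 0.185], [0.825, 0.289, 0.086, 0.19], [0.823, 0.311, 0.083, 0.196], [0.831, 0.303, 0.105, 0.2]] 0.10706310138482439Traceback (most recent call last):
  File "<stdin>", line 4, in <module>
    return umr_maximum(a, axis, None, out, keepdims, initial, where)
ValueError: zero-size array to reduction operation maximum which has no identity
```

```bash
cat > pp.py <<'E'
from h import *
H=.20
def pp(src,dst,sy,dy,gz,op,grip):
    """sy/dy: candidate yaw pairs (closing direction+90deg); gz: grasp point height over the underside"""
    best=None
    for a,b in zip(sy,dy):
        qs=[robot.inverse_kinematics([*p,z],down(y)) for p,y,z in((src,a,H),(src,a,gz-.019),(dst,b,H),(dst,b,gz-.007))]
        if any(q is None for q in qs): continue
        s=max(abs(q[6]) for q in qs)
        if best is None or s<best[0]: best=(s,a,b)
    s,a,b=best; print('yaws',np.degrees([a,b]),'q7',s)
    z=gz-.019
    robot.gripper_to(op,grip); robot.move_pose([*src,H],down(a))
    print('touch down',robot.servo_line([*src,z],v=.15,until_force=15))
    robot.gripper_to(0,grip); print('open',robot.read_opening(),'ff',robot.read_finger_force())
    robot.servo_line([*src,H],v=.15); print('held',robot.read_opening(),robot.read_wrist_force())
    robot.move_pose([*dst,H],down(b))
    robot.servo_line([*dst,z+.017],v=.12); robot.dwell(.15)
    t=robot.servo_line([*dst,z+.009],v=.015,until_force=4)
    print('contact',t,robot.read_eef_pos()-np.array([*dst,z]),robot.read_wrist_force())
    robot.gripper_to(min(.093,robot.read_opening()+.03)); robot.servo_line([*dst,H],v=.15)
    print('t',robot.read_time_s())
def two(c): # candidate yaws from closing angle in degrees
    y=np.radians(c+90); return [(v+np.pi)%(2*np.pi)-np.pi for v in(y,y+np.pi)]
E
python3 - <<'E'
from pp import *
# closing radial at both ends
a=two(np.degrees(np.arctan2(-.0206,.6841))); b=two(np.degrees(np.arctan2(.1158,.4923)))
pp([.6841,-.0206],[.4923,.1158],a,b,.042,.085,25)
im,d,T,_=look('p_cup',.4923,.1158,.25,b[0]); import fit
fit.Q['cup']=(.4923,.1158,.08,.092,.05); fit.fit('after',im,d,T,['cup','large'])
E
```

```text
yaws [ 88.2751988  103.23662767] q7 0.2941693146609108
touch down False
open 0.06058390029097442 ff 25.000204565003514
held 0.0603207128922415 [ 0.02417346 -0.25247045 -0.93921232]
contact True [2.28997923e-04 5.94854330e-05 1.21830825e-02] [-0.04719414 -0.45214727  3.87470073]
t 20.0917
after     cup      n  789 z0.0868 med[492.4 114.2] rect[492.4 115.5] [58.8 59.2] 15.5 circ[492.6 115.4] 30.0 board [0 0] [0 0] 0
```

The cup is placed within 0.5 mm. Next are the weight, block and battery, in that order, each checked against its hold.

```bash
python3 - <<'E'
from pp import *; import fit
def ang(p): return np.degrees(np.arctan2(p[1],p[0]))
w,s=[.5468,-.4355],[.5081,-.0837]
pp(w,s,two(ang(w)),two(ang(s)),.028,.07,40)
im,d,T,_=look('p_w',*s,.25,two(ang(s))[0])
fit.Q['weight']=(*s,.052,.062,.04);fit.Q['knob']=(*s,.067,.082,.03); fit.fit('after',im,d,T,['weight','knob'])
k,q=[.398,.2832],[.6408,.2404]
S=two(12.0)+two(12.0)+two(102.0)+two(102.0); D=two(-9.2)+two(80.8)+two(80.8)+two(-9.2)
D=sum(([y] for y in two(-9.2)+two(80.8)+two(80.8)+two(170.8)),[])
pp(k,q,S,D,.030,.08,35)
im,d,T,_=look('p_b',*q,.25,np.pi/2+.36)
fit.Q['block']=(*q,.057,.067,.05); fit.fit('after',im,d,T,['block'])
print(robot.read_time_s())
E
```

```text
yaws [51.46435801 80.64559999] q7 0.36947172160550773
touch down False
open 0.0350316092736667 ff 40.00016127498384
held 0.03512613078167118 [ 0.58580568  0.71266664 -5.05356426]
contact True [1.34551959e-04 5.07696379e-05 1.19483270e-02] [-0.88302853  0.12457915  4.64390734]
t 32.0667
after     weight   n  671 z0.0580 med[508.5 -81.9] rect[508.1 -84.3] [35.3 34.4] 81.0 circ[508.2 -84. ] 18.0 board [0 0] [0 0] 0
after     knob     n  349 z0.0748 med[508.4 -83.8] rect[508.7 -84.2] [19.1 18.8] 80.7 circ[508.4 -84.3] 9.9 board [0 0] [0 0] 0
yaws [102.   80.8] q7 0.2407411205294296
touch down False
open 0.047896700247536735 ff 35.00047445297241
held 0.047721093920935764 [ 0.81103925  0.70468254 -2.49050877]
contact True [2.52335951e-04 8.68884722e-05 1.22262191e-02] [ 0.4309858  -0.19443642  5.07254535]
t 42.95
after     block    n 2423 z0.0621 med[641.  241.4] rect[641.3 240.4] [48.3 48.1] 80.5 circ[641.1 240.8] 32.3 board [0 0] [0 0] 0
43.4833
```

```bash
python3 - <<'E'
from pp import *; import fit
b,o=[.4272,-.2879],[.5241,.4088]
S=two(56.0)*2; D=two(80.8)+two(80.8)[::-1]
pp(b,o,S,D,.034,.06,30)
im,d,T,_=look('p_bat',*o,.25,np.pi/2+.66)
fit.Q['battery']=(*o,.07,.082,.05); fit.fit('after',im,d,T,['battery'])
print(robot.read_time_s())
im,_=robot.read_camera('top'); save('top1.png',im)
E
```

```text
yaws [-34.  170.8] q7 0.9118190432807669
touch down False
open 0.02188930233717518 ff 29.99959409236908
held 0.021335544233286464 [ 0.36714585 -0.17444695 -2.00486667]
contact True [0.00013665 0.00016002 0.01203158] [0.0309113  0.49450776 4.60620209]
t 56.1417
after     battery  n 1628 z0.0771 med[524.  408.7] rect[524.8 407.9] [23.3 62.7] 80.7 circ[524.9 408.1] 32.8 board [0 0] [0 0] 0
56.85
```

View pics/top1.png

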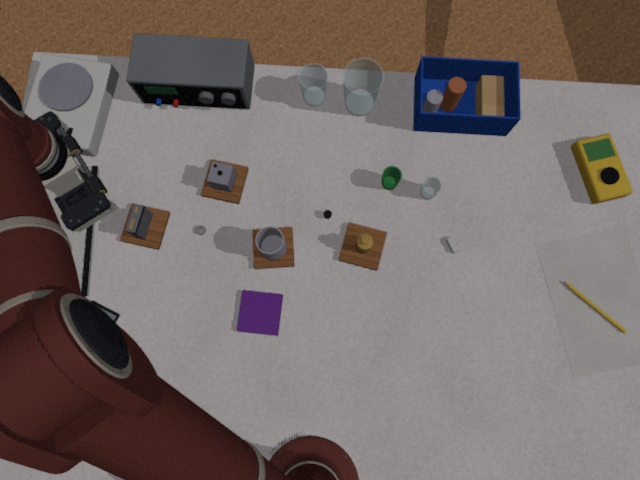

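The top view shows all four pieces upright on their boards: cup (271,244), weight (365,242), block (221,177) and battery (139,221). The beaker is still standing at (430,188), and the arm is clear of everything.

```bash
python3 -c "
from workcell import robot
print(robot.hand_in())"
```

```text
the job is handed in; nothing more can be done
None
```

I put the cup, weight, block and battery back upright on their matching boards, each within about 1 mm of centre and the block and battery turned to within about 0.5° of their inlays; the beaker still stands, and I handed in at about 57 s.

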